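Knock up the cuff templates and hold the stack

ROBOT

A 7-joint arm with a two-finger parallel gripper is mounted at the origin on the work surface. World frame = base frame: x ahead of the robot, y to its left, z up, the work surface at z = 0. Lengths are in m, angles in rad, forces in N, time in s.
With the tool pointing down it reaches from about 0.425 to 0.875 m from the base axis. Payload 4.7 kg.
Tool frame: the origin (TCP) lies at the centre of the arm's flange, where the gripper is bolted on; the fingertips stand 182 mm ahead of it and the grasp point (between the pads) lies 164 mm ahead of it (env.tcp_to_grasp is the distance from the TCP to the grasp point, in m); x points along the fingers, y is the direction in which the jaws open and shut, and the axes are right-handed (so a half turn about x gives the same grasp; the last joint's range is limited). The gripper opens to 87 mm and grips with 3 to 60 N. Pads are 19 mm wide; open, the fingers measure 117 mm over their backs; the gripper's body (75 mm by 190 mm) begins 51 mm behind the grasp point.
Start: joints at [-1.172, 0.321, -0.07, 1.45, 0.023, 1.371, -0.057], TCP at [0.244, 0.602, 0.405] pointing down, gripper open.
Joint ranges: [-2.86, 2.86], [-0.3, 2.09], [-1.38, 1.24], [0.06, 2.45], [-1.56, 4.7], [0.09, 2.05], [-2.69, 2.69]. Speed limits (rad/s): [2.57, 2.57, 3.14, 3.14, 3.14, 3.14, 3.14].

INTERFACE

Orientations are given as a unit quaternion [x, y, z, w].
In Python, from bench import status, viewer, order, env gives the robot as it stands.
- The arm moves only by the tool servo_tool, never from a script. Its argument "increments" is a list of rows, each a list of 7 numbers: the finger opening in mm, from 0 to 87, then the shift along the tool's x, y, z in units of 40 mm (1.0 is 40 mm), then the turn, a rotation vector about the tool's x, y, z in units of 8 degrees (1.0 is 8 degrees). A call has exactly 5 rows; each row is the pose to reach, as a shift and turn from the pose commanded when the call began, along the tool's axes at that moment; what a row does not reach only later rows make up. A row lasts 1/10 s, in which the tool goes at most 50 mm and 8.59 degrees, less where a joint would pass 70% of its speed; a pose out of reach is approached as far as the arm can. A call with a gripper value outside its range is refused whole. The fingers move at their own pace and stop on an object; "force" is the grip in N (left out, the last holds). Time passes only in rows, so rows that repeat a pose let the fingers close, or fill a call up. It gives the time, the measured TCP pose, the force and the opening at its end, in the units of the state.
- status.observe(): the state, without advancing time (a new reading comes with each control period).
- viewer.get_image(name): name is "scene" or "top"; returns (picture, depth): 384x512x3 uint8, red, green, blue; 384x512 float32, m along the optical axis (not along the pixel's ray), 0 where there is no reading.
- viewer.get_calibration(name): a dict with "fx", "fy", "cx", "cy" (pixels), "origin" and "attitude" of the camera in the world. Camera axes: x right, y up, looking along -z (the intrinsics and any distortion apply to the point x, -y, -z); pixel columns grow to the right and rows downward; lengths in m; the calibration is good to about 2 mm. A picture is of the moment at which its call begins. get_calibration takes no time and is no camera call.
- order.close_job(): hands the job in, once; it reports no verdict.
The state is a dict: "t": time; "q": joint angles; "joint_vel": joint speeds; "joint_efforts": joint torques, N m; "eef_pos": TCP position; "orientation": TCP orientation; "wrist_force": force on the tool from outside, world axes, zero at the start; "moment": the same for the moment, N m; "opening": opening from 0.0 (shut) to 1.0 (fully open).
Only numpy, scipy, OpenCV 4.12 (cv2) and the standard library are available. Lean on these libraries where they do the work, as an engineer would, in place of code of your own. Each camera call takes 0.05 s, during which the arm holds its last target. There are 200 camera calls.

TASK

The four cuff templates lie ragged on their wooden rest: tap their free ends and pat their sides until all four sit square on the rest, every edge flush and the square ends against the steel stop. Then grip the whole stack across its sides, lift it off at least 10 cm above where it lay, and finish while still holding it there over the rest, steady, level and still flush, ready for the presser to take. Let none fall, and leave the iron, the sprayer and the brush where they are.

Things in the scene. Friction and masses are not known exactly. Their poses are not given: they have to be found in the camera images.
- rest: template rest, fixed to the table: wooden base 200 x 100 x 12 mm with a narrow rail on it (x -95 to +75 mm, 36 wide, flat top 45 mm above the table) on which the templates lie, overhanging both sides and the -x end; free space 33 mm high beside the rail. Origin: centre of the underside; x along the rail towards the stop, y across, z up. A template home against the stop has its origin at x = -25 mm
- stop (a point): middle of the top edge of the stop's face, at x = +75 mm of the rest, 67 mm above the table: a fixed steel plate 60 wide x 5 mm thick standing across the +x end of the rail; the templates' square ends go against its face, which looks to -x of the rest
- template1: bottom, brown cuff pressing template, stiff slick plate 200 x 60 x 4 mm, 55 to 100 g; origin: centre of its underside; x along its length: square end (for the stop) at +100 mm, free end with rounded corners at -100 mm; y across. Lies on the rail; at the start 6 to 35 mm short of the stop, up to 7 mm to one side and slightly twisted, like the others
- template2: second, cream cuff pressing template, stiff slick plate 200 x 60 x 4 mm, 55 to 100 g; origin: centre of its underside; x along its length: square end (for the stop) at +100 mm, free end with rounded corners at -100 mm; y across. Lies on template1
- template3: third, brown cuff pressing template, stiff slick plate 200 x 60 x 4 mm, 55 to 100 g; origin: centre of its underside; x along its length: square end (for the stop) at +100 mm, free end with rounded corners at -100 mm; y across. Lies on template2
- template4: top, cream cuff pressing template, stiff slick plate 200 x 60 x 4 mm, 55 to 100 g; origin: centre of its underside; x along its length: square end (for the stop) at +100 mm, free end with rounded corners at -100 mm; y across. Lies on template3; the top of the stack is 61 mm above the table
- iron: cordless steam iron, white and blue, 235 long x 115 wide x 135 mm high, standing flat on a black mat; origin at the centre of the soleplate's underside, nose to +x; leave alone
- sprayer: white water spray bottle with blue trigger head, 76 mm diameter, 190 mm high; origin at the centre of its underside; leave alone
- brush: dark wooden clothes brush lying bristles down, 45 x 160 x 40 mm high, long along y; origin at the centre of its underside; leave alone
Not all that is in view belongs to the job. What is shaped like the template4 but blue or red is not meant.

How it is judged:
On the way:
1. the four templates lie on the rest, knocked up square: all edges flush with the bottom one (3 mm) and square ends against the stop (4 mm) (horizontal distance between each of template2, template3, template4 and template1 below 0.003 m and angle between the x axis of each of template2, template3, template4 and the x axis of template1, either way round below 0.03 rad and height (world z) of template1 below 0.049 m and height (world z) of template2 below 0.053 m and height (world z) of template3 below 0.057 m and height (world z) of template4 below 0.061 m and x of each of template1, template2, template3, template4 in the frame of rest above -0.029 m), for 0.2 s.
At the end, for the whole second after the job is handed in: the fingers carry all four templates in order, the lowest 100 mm or more above the rail top, clear of the rest and within 100 mm sideways of its centre, level within 4 degrees, flush with the bottom one within 4 mm and 2 degrees, still (under 15 mm/s, 0.08 rad/s) (horizontal distance between each of template2, template3, template4 and template1 below 0.004 m and angle between the x axis of each of template2, template3, template4 and the x axis of template1, either way round below 0.035 rad and height (world z) of template1 above 0.145 m and angle between each of template1, template2, template3, template4's own z axis and vertical below 0.07 rad and linear speed of each of template1, template2, template3, template4 below 0.015 m/s and angular speed of each of template1, template2, template3, template4 below 0.08 rad/s and horizontal distance between template1 and rest below 0.1 m and contact force between template1 and the fingers above 1 N and contact force between each of template1, template2, template3, template4 and rest below 0.05 N and z of template2 in the frame of template1 between 0.002 and 0.006 m and z of template3 in the frame of template2 between 0.002 and 0.006 m and z of template4 in the frame of template3 between 0.002 and 0.006 m); the arm keeps its last pose, push and grip.
It fails at once if a template falls or hangs off the rest (height (world z) of any of template1, template2, template3, template4 below 0.035 m or angle between any of template1, template2, template3, template4's own z axis and vertical above 0.5 rad).
It fails at once if the iron, sprayer or brush is disturbed (distance of any of iron, sprayer, brush from where it was at the start of the episode above 0.02 m or angle between any of iron, sprayer, brush's own z axis and vertical above 0.3 rad).
It also fails if it takes over 67 s, if anything falls off the work surface, if the arm or the gripper's body presses on something with over 40 N, if the wrist force passes 120 N, or if a joint passes its speed limit or range.

## Working session

There is one attempt and no reset: what is moved stays moved. The work goes in short steps, Python scripts to look and compute and a tool call to move; the robot and the scene stay as the last step left them, time stands still between calls to the robot, and variables do not carry over. Pictures are saved under pics/ and viewed, about 8 in all and at most 12, crops included, and the job is handed in when it is done.

Besides the shell and the picture viewer there is one more tool, called after ">>>" as a command line: name --pt "numbers of a row" for each row, then --argument value for the rest. servo_tool: Moves the arm, as the interface text tells. Its arguments: {"type":"object","properties":{"increments":{"type":"array"},"force":{"type":"number"}},"required":["increments"]}

```bash
ls; mkdir -p pics
cat > h.py <<'E'
import numpy as np, cv2
from scipy.spatial.transform import Rotation as R
from bench import status, viewer, order, env
def shot(name):
    im,d=viewer.get_image(name); return im,d
def cal(name):
    c=viewer.get_calibration(name); a=np.array(c['attitude'])
    Rm=R.from_quat(a).as_matrix() if a.size==4 else a.reshape(3,3)
    return c,Rm,np.array(c['origin'])
def pt(name,u,v,d):
    c,Rm,o=cal(name); return o+Rm@np.array([(u-c['cx'])/c['fx']*d,-(v-c['cy'])/c['fy']*d,-d])
def ray(name,u,v,z):
    c,Rm,o=cal(name); r=Rm@np.array([(u-c['cx'])/c['fx'],-(v-c['cy'])/c['fy'],-1]); return o+r*(z-o[2])/r[2]
def proj(name,p):
    c,Rm,o=cal(name); q=Rm.T@(np.array(p)-o); return c['cx']+c['fx']*q[0]/-q[2], c['cy']-c['fy']*q[1]/-q[2]
def save(n,im): cv2.imwrite('pics/'+n,cv2.cvtColor(im,cv2.COLOR_RGB2BGR))
E
python3 - <<'E'
from h import *
print(status.observe()); 
for n in('scene','top'):
    print(viewer.get_calibration(n)); im,d=shot(n); np.savez(n+'0.npz',im=im,d=d); save(n+'0.png',im)
a=np.load('scene0.npz')['im'];b=np.load('top0.npz')['im']
save('both0.png',cv2.resize(np.vstack([a,b]),(450,674))[:600] if 0 else cv2.resize(np.hstack([a,b]),(800,300)))
E
```

```text
pics
{'t': 0.0, 'q': array([-1.17192109,  0.32180162, -0.07005635,  1.45166279,  0.02263245,
        1.37078533, -0.05686578]), 'joint_vel': array([-2.40425656e-06,  9.35277306e-04,  2.42319810e-04,  6.99806131e-04,
        1.21872721e-03, -4.32202369e-04,  6.94787583e-04]), 'joint_efforts': array([-4.47238572e-04, -4.91293144e+01, -4.04150197e-01, -3.12526023e+01,
       -6.40215911e-02,  4.37454320e-02,  1.73712365e-04]), 'eef_pos': array([0.24395184, 0.60226526, 0.40368099]), 'orientation': array([ 0.13452872,  0.69414188, -0.13584246,  0.69398552]), 'wrist_force': array([-0.78373547,  0.25964876,  0.05605201]), 'moment': array([0.01269873, 0.00298827, 0.00093982]), 'opening': 0.9995599173085802}
{'fx': 350.76390907027445, 'fy': 350.76390907027445, 'cx': 255.5611965690814, 'cy': 191.07767374838303, 'origin': array([1.00706831, 0.45240423, 0.86035051]), 'attitude': array([0.13457239, 0.2996388 , 0.87016497, 0.3673143 ])}
{'fx': 417.468395246582, 'fy': 417.468395246582, 'cx': 257.7936082602964, 'cy': 181.83568497160522, 'origin': array([ 0.30182917, -0.01035647,  1.54171642]), 'attitude': array([ 0.0666921 , -0.05975373, -0.70236225,  0.70616494])}
```

View pics/top0.png

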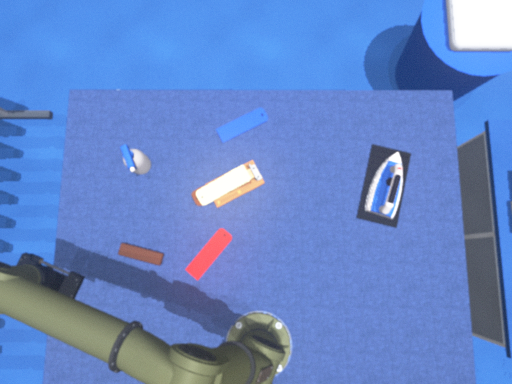

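View pics/scene0.png

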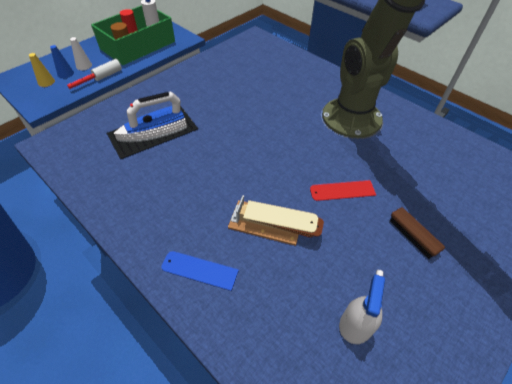

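The stack on its rest is at top px (228,184), scene px (280,220). The steel stop is at top (255,170), scene (238,208). The blue plate (top 242,124) and red plate (top 209,254) lie flat on the table, so they are decoys. The brown and cream stack on the rail fits the description. Next I'll look at enlarged crops.

Run:
```python
from h import *
a=np.load('scene0.npz');b=np.load('top0.npz')
ca=cv2.resize(a['im'][185:255,220:335],None,fx=6.9,fy=6.9,interpolation=cv2.INTER_CUBIC)[:, :]
cb=cv2.resize(b['im'][150:220,182:274],None,fx=6,fy=6,interpolation=cv2.INTER_CUBIC)
print(ca.shape,cb.shape)
save('c1.png',ca[:, :800]); save('c2.png',cb)
# 3D from depth
for n,f in(('scene',a),('top',b)):
    d=f['d']; c,Rm,o=cal(n)
    v,u=np.mgrid[0:384,0:512]; q=np.stack([(u-c['cx'])/c['fx']*d,-(v-c['cy'])/c['fy']*d,-d],-1)@Rm.T+o
    np.save(n+'_p.npy',q)
    if n=='scene':
        for uv in((300,215),(265,212),(310,222),(150,150),(238,210),(345,190)): print(n,uv,q[uv[1],uv[0]])
    else:
        for uv in((228,185),(240,178),(210,194),(255,170),(240,195),(300,150)): print(n,uv,q[uv[1],uv[0]])
```

```text
(483, 794, 3) (420, 552, 3)
scene (300, 215) [0.51854724 0.16765559 0.06116945]
scene (265, 212) [0.5789775  0.09176919 0.0611456 ]
scene (310, 222) [0.51861595 0.20250715 0.0633294 ]
scene (150, 150) [ 0.63262765 -0.39515742 -0.00174161]
scene (238, 210) [0.62869718 0.03565396 0.06524172]
scene (345, 190) [0.3112357  0.18776025 0.00431211]
top (228, 185) [0.55801624 0.11246239 0.05937092]
top (240, 178) [0.58357916 0.06943295 0.06107905]
top (210, 194) [0.52399953 0.1758191  0.06533114]
top (255, 170) [0.62159313 0.01615244 0.02178876]
top (240, 195) [0.5298731  0.07157029 0.00488906]
top (300, 150) [ 7.04446575e-01 -1.53951802e-01  5.22546288e-04]
```

View pics/c1.png

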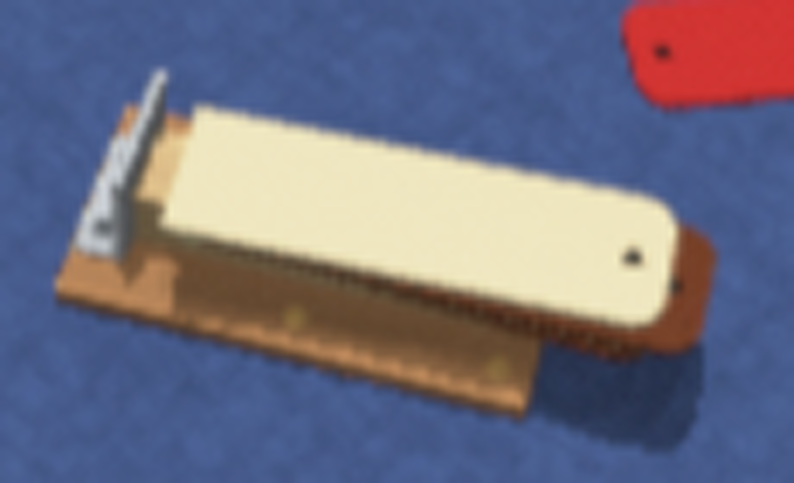

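View pics/c2.png

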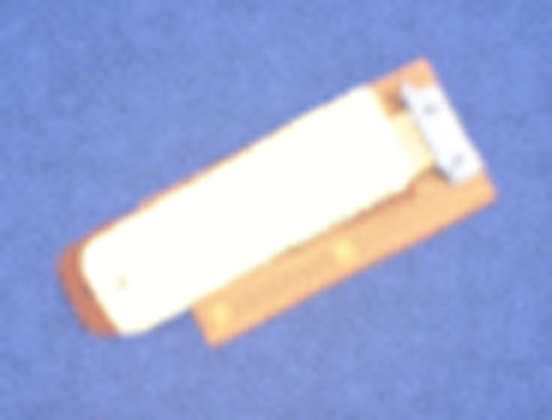

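Run:
```python
from h import *
from scipy.optimize import least_squares
S=lambda x,y:(220+x/6.9,185+y/6.9)
T=lambda x,y:(182+x/6,150+y/6)
obs=[('top',(.1,.05,.012),T(428,60)),('top',(.1,-.05,.012),T(497,195)),('top',(-.1,-.05,.012),T(212,344)),
('scene',(.1,.05,.012),S(57,290)),('scene',(-.1,.05,.012),S(524,408)),('scene',(.0775,-.03,.067),S(163,74))]
def W(p,l): c,s=np.cos(p[2]),np.sin(p[2]); return np.array([p[0]+c*l[0]-s*l[1],p[1]+s*l[0]+c*l[1],l[2]])
f=lambda p:np.concatenate([np.subtract(proj(n,W(p,l)),uv) for n,l,uv in obs])
r=least_squares(f,[.56,.11,-1.0]); print('rest',r.x,np.degrees(r.x[2])); print(r.fun.reshape(-1,2).round(1))
p=r.x
def loc(n,uv,z):
    w=ray(n,*uv,z); c,s=np.cos(p[2]),np.sin(p[2]); d=w[:2]-p[:2]; return np.round([1e3*(c*d[0]+s*d[1]),1e3*(-s*d[0]+c*d[1])],1)
for k in((197,105),(160,228),(640,190),(610,322),(677,240),(660,310)): print('t4 scene',loc('scene',S(*k),.061))
for k in((365,88),(410,188),(85,250),(130,335),(82,268)): print('t4 top',loc('top',T(*k),.061))
for k in((716,262),(695,350)): print('brown scene',loc('scene',S(*k),.055))
for k in((57,270),(95,332)): print('brown top',loc('top',T(*k),.055))
s=status.observe(); M=R.from_quat(s['orientation']).as_matrix(); print(M.round(3))
ry=W(p,(0,1,0))[:2]-p[:2]; print('rest y',ry,'tool y ang',np.degrees(np.arctan2(M[1,1],M[0,1])),'rest y ang',np.degrees(np.arctan2(ry[1],ry[0])))
for x in(-.19,-.025): print(x,W(p,(x,0,0)))
np.save('rest.npy',p); print(env.tcp_to_grasp)
for n,uv in(('sprayer',(138,160)),('brush',(141,254))): print(n,np.load('top_p.npy')[uv[1],uv[0]])
```

```text
rest [ 0.57314641  0.09215494 -1.08361668] -62.086662416951825
[[-1.1 -0.6]
 [-0.3  0.1]
 [-0.8  0.1]
 [-0.8 -0.7]
 [ 0.2 -0.3]
 [-0.5 -0.6]]
t4 scene [ 58.6 -21.2]
t4 scene [55.1 41.4]
t4 scene [-124.7  -31.3]
t4 scene [-124.6   33.5]
t4 scene [-143.1  -11.6]
t4 scene [-142.3   22.6]
t4 top [56.6 37.7]
t4 top [ 52.4 -29.6]
t4 top [-137.4   27.3]
t4 top [-136.2  -31.2]
t4 top [-143.8   18.3]
brown scene [-160.    -9.9]
brown scene [-158.6   32.7]
brown top [-158.1   25.4]
brown top [-154.3  -18.8]
[[-0.001  0.375  0.927]
 [-0.002  0.927 -0.375]
 [-1.    -0.002  0.   ]]
rest y [0.88365668 0.46813553] tool y ang 67.9519024477005 rest y ang 27.913337583048175
-0.19 [0.48420066 0.26004971 0.        ]
-0.025 [0.56144302 0.11424636 0.        ]
0.1635
sprayer [0.63349321 0.42275915 0.12629007]
brush [0.31106587 0.41800137 0.04267686]
```

```bash
cat >> h.py <<'E'
P=np.load('rest.npy')
def W(x,y): c,s=np.cos(P[2]),np.sin(P[2]); return np.array([P[0]+c*x-s*y,P[1]+s*x+c*y])
def where():
    s=status.observe(); c,sn=np.cos(P[2]),np.sin(P[2]); d=s['eef_pos'][:2]-P[:2]
    M=R.from_quat(s['orientation']).as_matrix()
    ex=np.array([c,sn,0]); f=s['wrist_force']
    print('t',round(s['t'],2),'rest xy mm',(1e3*np.array([c*d[0]+sn*d[1],-sn*d[0]+c*d[1]])).round(1),'tip z',round(1e3*(s['eef_pos'][2]-.1815),1),
     'yaw err',np.degrees(np.arctan2(M[1,1],M[0,1])-P[2]-np.pi/2).round(2),'tilt',np.degrees(np.arccos(-M[2,0])).round(2),'open mm',round(87*s['opening'],1),'F rest',(c*f[0]+sn*f[1]).round(1),(-sn*f[0]+c*f[1]).round(1),f[2].round(1))
def go(x,y,tip):
    "units and rot for target in rest frame (m)"
    s=status.observe(); q=R.from_quat(s['orientation']); w=W(x,y)
    t=np.array([[0,P[2]]]) ; yv=np.array([-np.sin(P[2]),np.cos(P[2]),0]); xv=np.array([0,0,-1.]); zv=np.cross(xv,yv)
    G=R.from_matrix(np.stack([xv,yv,zv],1))
    print('shift',(q.inv().apply(np.array([*w,tip+.1815])-s['eef_pos'])/.04).round(3),'turn',np.degrees((q.inv()*G).as_rotvec()/8).round(3))
E
python3 -c "
from h import *
where(); go(-.2,.003,.10)"
```

```text
t 0.1 rest xy mm [-604.9  -52.1] tip z 222.3 yaw err 40.04 tilt 0.1 open mm 86.9 F rest -0.0 0.2 -0.0
shift [ 3.067 -5.452  8.634] turn [5.005e+00 5.000e-03 1.200e-02]
```

>>> servo_tool --pt "15 0 -0.6 1.0 0 0 0" --pt "15 0 -1.2 2.0 0 0 0" --pt "15 0 -1.8 3.0 0 0 0" --pt "15 0 -2.4 4.0 0 0 0" --pt "15 0 -3.0 5.0 0 0 0"

```text
t: 0.6
eef_pos: [0.3851, 0.4144, 0.4044]
orientation: [0.135, 0.694, -0.135, 0.694]
wrist_force: [1.2, 1.1, 0.7]
opening: 0.631
```

>>> servo_tool --pt "15 0.6 -0.5 0.8 1 0 0" --pt "15 1.2 -1.0 1.5 2 0 0" --pt "15 1.8 -1.5 2.2 3 0 0" --pt "15 2.4 -2.0 2.9 4 0 0" --pt "15 3.0 -2.45 3.6 5 0 0"

```text
t: 1.1
eef_pos: [0.4814, 0.2697, 0.2837]
orientation: [0.366, 0.605, -0.366, 0.605]
wrist_force: [0.4, 0.5, 0.2]
opening: 0.206
```

```bash
python3 -c "
from h import *
where(); go(-.2,.003,.035)"
```

```text
t 1.1 rest xy mm [-199.8    2. ] tip z 102.2 yaw err -0.31 tilt 0.02 open mm 18.0 F rest -0.3 0.6 0.2
shift [ 1.679  0.026 -0.005] turn [-0.038  0.     0.002]
```

>>> servo_tool --pt "15 0.6 0.02 0 -0.04 0 0" --pt "15 1.2 0.02 0 -0.04 0 0" --pt "15 1.68 0.02 0 -0.04 0 0" --pt "15 1.68 0.02 0.15 -0.04 0 0" --pt "15 1.68 0.02 0.3 -0.04 0 0"

```text
t: 1.6
eef_pos: [0.4875, 0.2607, 0.2175]
orientation: [0.362, 0.607, -0.363, 0.607]
wrist_force: [-0.2, 0.2, 0.0]
opening: 0.175
```

>>> servo_tool --pt "15 0 0 0.12 0 0 0" --pt "15 0 0 0.25 0 0 0" --pt "15 0 0 0.38 0 0 0" --pt "15 0 0 0.5 0 0 0" --pt "15 0 0 0.62 0 0 0"

```text
t: 2.1
eef_pos: [0.4993, 0.2391, 0.2179]
orientation: [0.363, 0.607, -0.362, 0.607]
wrist_force: [-0.5, 0.5, 0.3]
opening: 0.17
```

>>> servo_tool --pt "15 0 0 0.1 0 0 0" --pt "15 0 0 0.2 0 0 0" --pt "15 0 0 0.3 0 0 0" --pt "15 0 0 0.4 0 0 0" --pt "15 0 0 0.4 0 0 0"

```text
t: 2.6
eef_pos: [0.507, 0.2245, 0.2175]
orientation: [0.363, 0.607, -0.363, 0.607]
wrist_force: [0.4, -0.2, 0.5]
opening: 0.173
```

Run:
```python
from h import *
where(); a,_=shot('scene'); b,_=shot('top')
ca=cv2.resize(a[175:265,205:345],None,fx=5.6,fy=5.6,interpolation=cv2.INTER_CUBIC)
save('d1.png',ca)
```

```text
t 2.6 rest xy mm [-147.9    3.5] tip z 36.0 yaw err 0.32 tilt 0.02 open mm 15.0 F rest 0.4 0.2 0.5
```

View pics/d1.png

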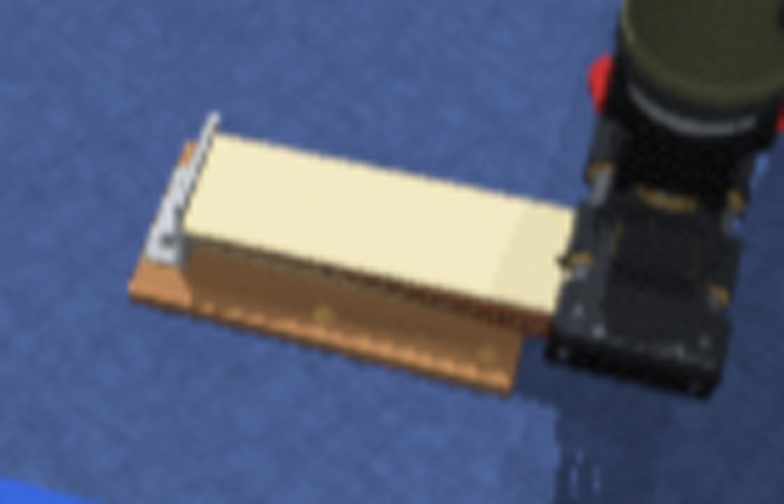

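The arm is pushing the stack, and the square end (crop 215,140) is close to the stop, with a few mm left. I'll continue slowly until the force shows contact.

>>> servo_tool --pt "15 0 0 0.05 -0.04 0 0" --pt "15 0 0 0.1 -0.04 0 0" --pt "15 0 0 0.15 -0.04 0 0" --pt "15 0 0 0.15 -0.04 0 0" --pt "15 0 0 0.15 -0.04 0 0"

```text
t: 3.2
eef_pos: [0.5096, 0.2196, 0.2176]
orientation: [0.361, 0.608, -0.361, 0.608]
wrist_force: [-0.0, 1.1, -0.2]
opening: 0.172
```

```bash
python3 -c "
from h import *
where()"
```

```text
t 3.2 rest xy mm [-142.4    3.5] tip z 36.1 yaw err 0.67 tilt 0.02 open mm 15.0 F rest -1.0 0.5 -0.2
```

>>> servo_tool --pt "15 0 0 0.03 0 0 0" --pt "15 0 0 0.06 0 0 0" --pt "15 0 0 0.08 0 0 0" --pt "15 0 0 0.1 0 0 0" --pt "15 0 0 0.1 0 0 0"

```text
t: 3.7
eef_pos: [0.5115, 0.2162, 0.2176]
orientation: [0.361, 0.608, -0.361, 0.608]
wrist_force: [-0.6, 1.0, 0.3]
opening: 0.172
```

```bash
python3 -c "
from h import *
where()"
```

```text
t 3.7 rest xy mm [-138.5    3.6] tip z 36.1 yaw err 0.67 tilt 0.01 open mm 15.0 F rest -1.2 -0.0 0.3
```

>>> servo_tool --pt "15 0 0 0.03 0.08 0 0" --pt "15 0 0 0.05 0.08 0 0" --pt "15 0 0 0.07 0.08 0 0" --pt "15 0 0 0.08 0.08 0 0" --pt "15 0 0 0.08 0.08 0 0"

```text
t: 4.2
eef_pos: [0.5129, 0.2137, 0.2176]
orientation: [0.364, 0.606, -0.364, 0.606]
wrist_force: [-0.7, 2.1, 0.3]
opening: 0.175
```

```bash
python3 -c "
from h import *
where()"
```

```text
t 4.2 rest xy mm [-135.6    3.7] tip z 36.1 yaw err 0.05 tilt 0.02 open mm 15.2 F rest -2.2 0.3 0.3
```

>>> servo_tool --pt "15 0 0 0.02 0 0 0" --pt "15 0 0 0.03 0 0 0" --pt "15 0 0 0.04 0 0 0" --pt "15 0 0 0.05 0 0 0" --pt "15 0 0 0.05 0 0 0"

```text
t: 4.7
eef_pos: [0.5132, 0.2132, 0.2176]
orientation: [0.364, 0.607, -0.364, 0.606]
wrist_force: [-3.2, 5.7, 1.3]
opening: 0.171
```

```bash
python3 -c "
from h import *
where()"
```

```text
t 4.7 rest xy mm [-135.     3.7] tip z 36.1 yaw err 0.12 tilt 0.12 open mm 14.9 F rest -6.6 -0.1 1.3
```

>>> servo_tool --pt "15 0 0 -0.3 0 0 0" --pt "40 -0.3 0 -0.6 0 0 0" --pt "87 -1.3 0 -0.6 0 0 0" --pt "87 -1.7 0 0 0 0 0" --pt "87 -1.7 -0.05 1.0 0 0 0" --force 6

```text
t: 5.2
eef_pos: [0.5315, 0.1789, 0.29]
orientation: [0.365, 0.606, -0.36, 0.608]
wrist_force: [0.9, -0.4, 0.7]
opening: 0.449
```

>>> servo_tool --pt "87 0 0 0.9 0 0 0" --pt "87 0 0 1.75 0 0 0" --pt "87 0 0 1.75 0 0 0" --pt "87 0 0 1.75 0 0 0" --pt "87 0 0 1.75 0 0 0"

```text
t: 5.7
eef_pos: [0.5633, 0.1151, 0.2859]
orientation: [0.364, 0.606, -0.364, 0.606]
wrist_force: [0.8, 0.5, -0.2]
opening: 0.904
```

```bash
python3 -c "
from h import *
where(); go(-.025,.001,.033)"
```

```text
t 5.7 rest xy mm [-24.9   2.1] tip z 104.4 yaw err 0.14 tilt 0.04 open mm 78.7 F rest -0.1 0.9 -0.2
shift [ 1.786 -0.027 -0.003] turn [ 0.017 -0.004 -0.003]
```

>>> servo_tool --pt "87 0 -0.03 0 0.02 0 0" --pt "87 0.4 -0.03 0 0.02 0 0" --pt "87 0.9 -0.03 0 0.02 0 0" --pt "87 1.4 -0.03 0 0.02 0 0" --pt "87 1.78 -0.03 0 0.02 0 0"

```text
t: 6.2
eef_pos: [0.5619, 0.1142, 0.2132]
orientation: [0.365, 0.606, -0.365, 0.605]
wrist_force: [0.2, -0.0, -0.6]
opening: 1.0
```

>>> servo_tool --pt "80 0 0 0 0 0 0" --pt "75 0 0 0 0 0 0" --pt "70 0 0 0 0 0 0" --pt "65 0 0 0 0 0 0" --pt "60 0 0 0 0 0 0"

```text
t: 6.7
eef_pos: [0.5633, 0.1134, 0.2154]
orientation: [0.366, 0.605, -0.364, 0.606]
wrist_force: [0.9, -0.2, 0.7]
opening: 0.737
```

>>> servo_tool --pt "57 0 0 0 0 0 0" --pt "55 0 0 0 0 0 0" --pt "55 0 0 0 0 0 0" --pt "55 0 0 0 0 0 0" --pt "55 0 0 0 0 0 0"

```text
t: 7.2
eef_pos: [0.5631, 0.1133, 0.2151]
orientation: [0.366, 0.605, -0.365, 0.606]
wrist_force: [0.3, 1.4, 5.8]
opening: 0.69
```

```bash
python3 -c "
from h import *
where()"
```

```text
t 7.2 rest xy mm [-23.4   1. ] tip z 33.6 yaw err -0.12 tilt 0.1 open mm 60.0 F rest -1.1 0.9 5.8
```

>>> servo_tool --pt "75 0 0 0 0 0 0" --pt "75 0 0 0 0 0 0" --pt "75 0 0 -0.6 0 0 0" --pt "75 0 0 -1.2 0 0 0" --pt "75 0 0 -1.8 0 0 0"

```text
t: 7.7
eef_pos: [0.5281, 0.1769, 0.2135]
orientation: [0.365, 0.606, -0.366, 0.605]
wrist_force: [0.9, 0.4, -0.0]
opening: 0.854
```

>>> servo_tool --pt "70 0 0 0 0 0 0" --pt "65 0 0 0 0 0 0" --pt "60 0 0 0 0 0 0" --pt "55 0 0 0 0 0 0" --pt "55 0 0 0 0 0 0"

```text
t: 8.2
eef_pos: [0.5295, 0.1756, 0.2143]
orientation: [0.366, 0.605, -0.366, 0.605]
wrist_force: [0.8, -1.1, -1.3]
opening: 0.694
```

>>> servo_tool --pt "55 0 0 0 0 0 0" --pt "55 0 0 0 0 0 0" --pt "75 0 0 0 0 0 0" --pt "75 0 0 0 0 0 0" --pt "75 0 0 0.6 0 0 0"

```text
t: 8.7
eef_pos: [0.5391, 0.1591, 0.2143]
orientation: [0.364, 0.607, -0.363, 0.606]
wrist_force: [0.1, 0.9, 0.3]
opening: 0.835
```

>>> servo_tool --pt "75 0 0 0.7 0 0 0" --pt "75 0 0 1.4 0 0 0" --pt "75 0 0 2.1 0 0 0" --pt "75 0 0 2.8 0 0 0" --pt "65 0 0 2.8 0 0 0"

```text
t: 9.2
eef_pos: [0.5939, 0.0517, 0.2148]
orientation: [0.367, 0.603, -0.368, 0.605]
wrist_force: [0.3, -0.5, 0.1]
opening: 0.827
```

>>> servo_tool --pt "60 0 0 0 0 0 0" --pt "55 0 0 0 0 0 0" --pt "55 0 0 0 0 0 0" --pt "55 0 0 0 0 0 0" --pt "55 0 0 0 0 0 0"

```text
t: 9.7
eef_pos: [0.5921, 0.0575, 0.2142]
orientation: [0.365, 0.606, -0.365, 0.605]
wrist_force: [0.5, -0.4, -0.1]
opening: 0.687
```

```bash
python3 -c "
from h import *
where()"
```

```text
t 9.7 rest xy mm [39.5  0.6] tip z 32.7 yaw err -0.04 tilt 0.05 open mm 59.8 F rest 0.6 0.2 -0.1
```

Next: release, lift clear, go round to the free end, push again, and check with a picture.

>>> servo_tool --pt "80 0 0 0 0 0 0" --pt "80 0 0 0 0 0 0" --pt "80 -0.8 0 0 0 0 0" --pt "80 -1.7 0 0 0 0 0" --pt "40 -1.7 0 -1 0 0 0"

```text
t: 10.2
eef_pos: [0.5777, 0.0862, 0.2882]
orientation: [0.37, 0.6, -0.367, 0.608]
wrist_force: [1.9, -0.2, 0.5]
opening: 0.872
```

>>> servo_tool --pt "15 0 0 -1.1 0 0 0" --pt "15 0 0 -2.2 0 0 0" --pt "15 0 0 -3.3 0 0 0" --pt "15 0 0 -4.1 0 0 0" --pt "15 0 0 -4.1 0 0 0"

```text
t: 10.7
eef_pos: [0.4946, 0.2424, 0.2825]
orientation: [0.363, 0.608, -0.362, 0.606]
wrist_force: [-0.6, -0.3, -1.1]
opening: 0.453
```

Run:
```python
from h import *
where(); go(-.15,.001,.035); a,_=shot('scene'); b,_=shot('top')
ca=cv2.resize(a[175:265,205:345],None,fx=5.6,fy=5.6,interpolation=cv2.INTER_CUBIC)
save('d2.png',ca)
```

```text
t 10.7 rest xy mm [-169.5    0.9] tip z 101.0 yaw err 0.38 tilt 0.18 open mm 39.4 F rest -0.1 -0.7 -1.1
shift [ 1.649 -0.002  0.494] turn [ 0.047 -0.022 -0.003]
```

View pics/d2.png

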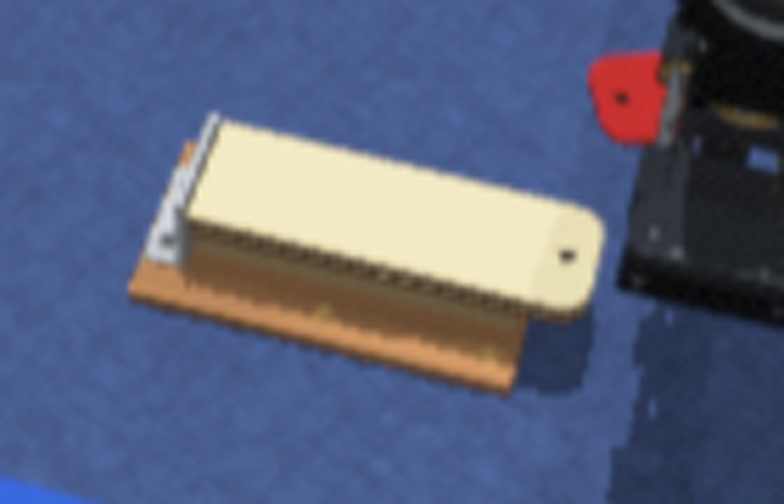

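The stack looks flush: square end at the stop (crop 215,120 to 185,215), free end at (600,230), and no brown showing. One confirming push on the ends.

>>> servo_tool --pt "15 0 0 0 0.05 0 0" --pt "15 0.8 0 0 0.05 0 0" --pt "15 1.65 0 0 0.05 0 0" --pt "15 1.65 0 0.2 0.05 0 0" --pt "15 1.65 0 0.45 0.05 0 0"

```text
t: 11.3
eef_pos: [0.5065, 0.2194, 0.2165]
orientation: [0.367, 0.604, -0.368, 0.604]
wrist_force: [-0.6, -0.4, 1.5]
opening: 0.176
```

>>> servo_tool --pt "15 0 0 0.1 0 0 0" --pt "15 0 0 0.2 0 0 0" --pt "15 0 0 0.28 0 0 0" --pt "15 0 0 0.32 0 0 0" --pt "15 0 0 0.35 0 0 0"

```text
t: 11.8
eef_pos: [0.5117, 0.2115, 0.2179]
orientation: [0.368, 0.605, -0.365, 0.604]
wrist_force: [-4.5, 7.8, 4.0]
opening: 0.173
```

```bash
python3 -c "
from h import *
where()"
```

```text
t 11.8 rest xy mm [-134.2    1.6] tip z 36.4 yaw err -0.4 tilt 0.29 open mm 15.1 F rest -9.0 -0.3 4.0
```

>>> servo_tool --pt "15 0 0 0.02 0 0 0" --pt "15 0 0 0.04 0 0 0" --pt "15 0 0 0.05 0 0 0" --pt "15 0 0 0.05 0 0 0" --pt "15 0 0 0.05 0 0 0"

```text
t: 12.3
eef_pos: [0.5119, 0.2112, 0.2179]
orientation: [0.368, 0.606, -0.364, 0.603]
wrist_force: [-4.9, 8.2, 4.1]
opening: 0.176
```

```bash
python3 -c "
from h import *
where()"
```

```text
t 12.3 rest xy mm [-133.9    1.6] tip z 36.4 yaw err -0.3 tilt 0.37 open mm 15.3 F rest -9.5 -0.5 4.1
```

>>> servo_tool --pt "15 0 0 -0.4 0 0 0" --pt "40 -0.5 0 -0.6 0 0 0" --pt "80 -1.3 0 -0.6 0 0 0" --pt "80 -1.7 0 0 0 0 0" --pt "80 -1.7 0 1.0 0 0 0"

```text
t: 12.8
eef_pos: [0.532, 0.1742, 0.2882]
orientation: [0.368, 0.605, -0.363, 0.606]
wrist_force: [0.9, -0.3, -0.4]
opening: 0.451
```

>>> servo_tool --pt "80 0 0 0.9 0 0 0" --pt "80 0 0 1.75 0 0 0" --pt "80 0 0 1.75 0 0 0" --pt "80 0 0 1.75 0 0 0" --pt "80 0 0 1.75 0 0 0"

```text
t: 13.3
eef_pos: [0.5634, 0.1103, 0.2846]
orientation: [0.367, 0.605, -0.367, 0.604]
wrist_force: [-0.4, 0.9, 0.3]
opening: 0.88
```

Run:
```python
from h import *
where(); go(-.025,.001,.035); b,_=shot('scene')
```

```text
t 13.3 rest xy mm [-20.6  -0.1] tip z 103.1 yaw err -0.43 tilt 0.05 open mm 76.6 F rest -1.0 0.0 0.3
shift [ 1.702  0.026 -0.109] turn [-0.054 -0.005 -0.003]
```

>>> servo_tool --pt "80 0 0.02 -0.1 -0.05 0 0" --pt "80 0.5 0.02 -0.1 -0.05 0 0" --pt "80 1.0 0.02 -0.1 -0.05 0 0" --pt "80 1.5 0.02 -0.1 -0.05 0 0" --pt "80 1.7 0.02 -0.1 -0.05 0 0"

```text
t: 13.85
eef_pos: [0.5614, 0.1142, 0.2145]
orientation: [0.364, 0.607, -0.365, 0.605]
wrist_force: [0.7, -0.8, 0.6]
opening: 0.92
```

>>> servo_tool --pt "75 0 0 0 0 0 0" --pt "70 0 0 0 0 0 0" --pt "65 0 0 0 0 0 0" --pt "60 0 0 0 0 0 0" --pt "50 0 0 0 0 0 0" --force 6

```text
t: 14.35
eef_pos: [0.5628, 0.1131, 0.2171]
orientation: [0.366, 0.605, -0.365, 0.606]
wrist_force: [0.9, 0.3, 2.2]
opening: 0.689
```

>>> servo_tool --pt "50 0 0 0 0 0 0" --pt "50 0 0 0 0 0 0" --pt "50 0 0 0 0 0 0" --pt "50 0 0 0 0 0 0" --pt "50 0 0 0 0 0 0"

```text
t: 14.85
eef_pos: [0.5629, 0.1131, 0.2171]
orientation: [0.366, 0.605, -0.365, 0.606]
wrist_force: [-1.4, -0.1, 6.6]
opening: 0.687
```

Run:
```python
from h import *
where(); a,_=shot('scene'); b,_=shot('top')
ca=cv2.resize(a[175:255,205:345],None,fx=5,fy=5,interpolation=cv2.INTER_CUBIC)
save('d3.png',ca)
```

```text
t 14.85 rest xy mm [-23.3   0.7] tip z 35.6 yaw err -0.12 tilt 0.05 open mm 59.8 F rest -0.6 -1.3 6.6
```

View pics/d3.png

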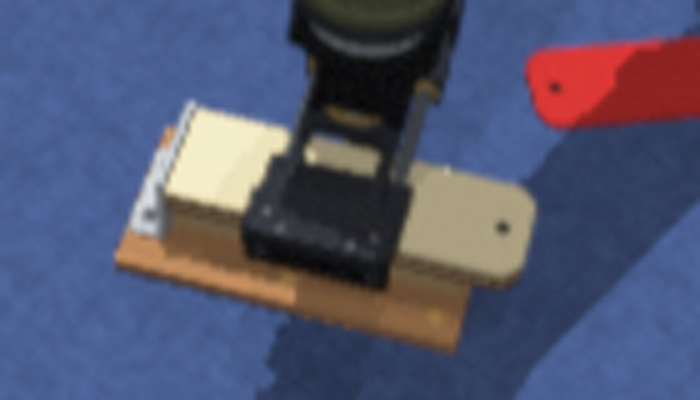

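All flush and square, with the grip across the sides at 59.8 mm. Now tighten, then lift in gentle steps.

>>> servo_tool --pt "50 0 0 0 0 0 0" --pt "50 0 0 0 0 0 0" --pt "50 0 0 0 0 0 0" --pt "50 0 0 0 0 0 0" --pt "50 0 0 0 0 0 0" --force 50

```text
t: 15.45
eef_pos: [0.5629, 0.1131, 0.2171]
orientation: [0.366, 0.605, -0.365, 0.606]
wrist_force: [-1.7, 0.4, 5.5]
opening: 0.686
```

>>> servo_tool --pt "50 -0.03 0 0 0 0 0" --pt "50 -0.08 0 -0.02 0 0 0" --pt "50 -0.15 0 -0.05 0 0 0" --pt "50 -0.23 0 -0.08 0 0 0" --pt "50 -0.3 0 -0.1 0 0 0"

```text
t: 15.95
eef_pos: [0.5606, 0.1168, 0.2284]
orientation: [0.365, 0.606, -0.365, 0.605]
wrist_force: [-0.6, -0.0, -2.2]
opening: 0.681
```

```bash
python3 -c "
from h import *
where()"
```

```text
t 15.95 rest xy mm [-27.7   0.4] tip z 46.9 yaw err -0.11 tilt 0.01 open mm 59.2 F rest -0.2 -0.5 -2.2
```

>>> servo_tool --pt "50 -0.12 0 0 0 0 0" --pt "50 -0.28 0 0 0 0 0" --pt "50 -0.45 0 0 0 0 0" --pt "50 -0.62 0 0 0 0 0" --pt "50 -0.8 0 0 0 0 0"

```text
t: 16.45
eef_pos: [0.5608, 0.1165, 0.2612]
orientation: [0.365, 0.605, -0.365, 0.606]
wrist_force: [-0.5, 0.3, -2.9]
opening: 0.681
```

>>> servo_tool --pt "50 -0.2 0 0 0 0 0" --pt "50 -0.4 0 0 0 0 0" --pt "50 -0.6 0 0 0 0 0" --pt "50 -0.8 0 0 0 0 0" --pt "50 -1.0 0 0 0 0 0"

```text
t: 16.95
eef_pos: [0.5607, 0.1166, 0.3011]
orientation: [0.365, 0.605, -0.365, 0.605]
wrist_force: [0.0, -0.3, -3.4]
opening: 0.682
```

>>> servo_tool --pt "50 -0.2 0 0 0 0 0" --pt "50 -0.4 0 0 0 0 0" --pt "50 -0.6 0 0 0 0 0" --pt "50 -0.75 0 0 0 0 0" --pt "50 -0.85 0 0 0 0 0"

```text
t: 17.45
eef_pos: [0.5609, 0.1166, 0.3351]
orientation: [0.365, 0.605, -0.365, 0.606]
wrist_force: [-0.1, -0.7, -3.3]
opening: 0.684
```

>>> servo_tool --pt "50 -0.1 0 0 0 0 0" --pt "50 -0.15 0 0 0 0 0" --pt "50 -0.15 0 0 0 0 0" --pt "50 -0.15 0 0 0 0 0" --pt "50 -0.15 0 0 0 0 0"

```text
t: 17.95
eef_pos: [0.5606, 0.1166, 0.34]
orientation: [0.365, 0.606, -0.365, 0.605]
wrist_force: [-0.3, -0.8, -2.9]
opening: 0.684
```

Run:
```python
from h import *
where(); a,d=shot('scene'); b,_=shot('top')
ca=cv2.resize(a[125:255,185:345],None,fx=4.6,fy=4.6,interpolation=cv2.INTER_CUBIC)
save('d4.png',ca)
v,u=np.mgrid[0:384,0:512]; c,Rm,o=cal('scene')
q=np.stack([(u-c['cx'])/c['fx']*d,-(v-c['cy'])/c['fy']*d,-d],-1)@Rm.T+o
m=(a[...,0]>150)&(a[...,1]>140)&(a[...,2]<a[...,0]-10)&(abs(q[...,2]-.18)<.03)&(np.hypot(q[...,0]-.56,q[...,1]-.11)<.13)
p=q[m]; A=np.c_[p[:,:2],np.ones(len(p))]; k=np.linalg.lstsq(A,p[:,2],rcond=None)[0]; print(m.sum(),p[:,2].min(),np.median(p[:,2]),'slope deg',np.degrees(k[:2]))
```

```text
t 17.95 rest xy mm [-27.4   0.4] tip z 158.5 yaw err -0.12 tilt 0.03 open mm 59.5 F rest 0.5 -0.7 -2.9
794 0.17940435399769095 0.18353954931435573 slope deg [0.1380733  0.05058083]
```

View pics/d4.png

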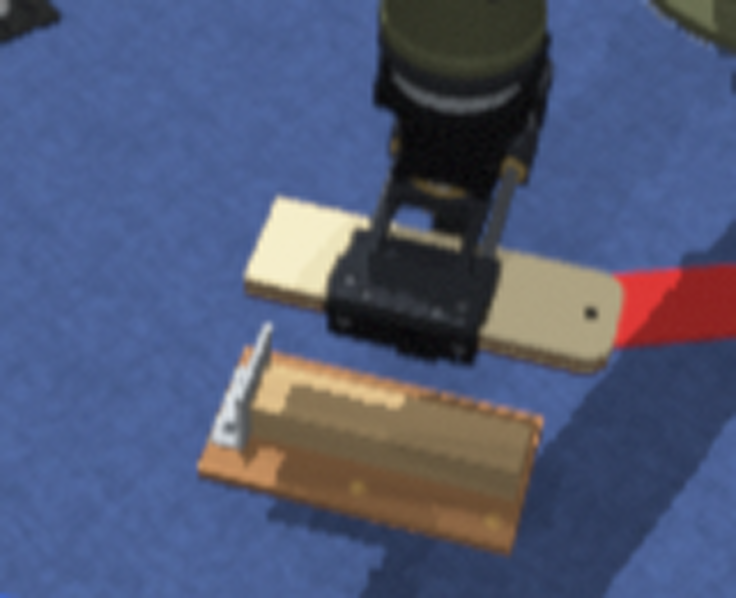

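The rail is empty and the whole stack is in the jaws, level and flush. The weight, about 3 N, fits four templates. Handing in.

```bash
python3 -c "
from h import *
where(); print(order.close_job())"
```

```text
t 18.05 rest xy mm [-27.4   0.4] tip z 158.6 yaw err -0.12 tilt 0.02 open mm 59.5 F rest -0.2 -0.7 -3.5
the job is handed in; nothing more can be done
None
```

I knocked the four templates up square on the rest, gripped the stack across its sides at 50 N, lifted it about 12 cm and handed the job in at 18 s, still holding it over the rest. The hand-in reports no verdict.

- **Squaring:** I pushed the free ends up to the stop, patted the sides at three places along the length, then pushed the ends again. The second push met about 9 N at the stop. The jaws closed to about 60 mm, the template width, at the middle and near the stop; I did not read a settled value near the free end.
- **Last checks:** The picture shows the rail empty and the stack flush by eye. The depth reading puts the top at about 0.183 m, level within 0.2°. The wrist carries 3 to 3.5 N, which fits four templates, and the arm is still.
- **Not measured:** I judged the offsets between the single templates only from the pictures and the jaw opening. I kept the arm clear of the iron, sprayer and brush but did not measure them again.
- **Disagreement:** While the jaws were closed on the rest, an upward wrist force of about 6 N showed. It went away on lifting.

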